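# Rock the tight stopper out of a valve block port

## Task

Free a port of the aluminium valve block for its hose fitting: take the rubber stopper with the flat upright tab by its tab, rock it about 10 degrees away from you and then about 10 degrees back towards you while it still sits in its port, and draw it straight up out of the block. Put it into the round steel dish and let go; leave the stopper with the round knob plugged in.

Things in the scene. Friction and masses are not known exactly. Their poses are not given: they have to be found in the camera images.
- valve_block: Fixed aluminium block, 72 (x) x 160 (y) x 46 (z) mm. Origin: centre of its underside; z up, y along its row of two ports, -x its front, where two brass pipe ends stand out 24 mm. Ports: 27 mm holes, 24 mm deep, in its top at x = 0, y = -36 and +36 mm, one stopper in each, which in which varies. A springy rubber seat lines the upper 14 mm of each hole and grips the stem.
- tab_grip (a point): Centre of the flat upright tab of the stopper to pull (black rubber, 70 mm tall, 40 g). Tab: 14 mm thick (x, the grasp), 32 mm wide (y), 18 mm above and below this point. Seated, this point is 28 mm above the block's top; a 30 mm collar under the tab ends 3 mm above the block. z up along the stem; x across the flat faces, pointing away from the robot, within 9 degrees of the block's x.
- tab_foot (a point): Lower end of the tab stopper's stem (20 mm across), 52 mm below tab_grip; it leaves the port when lifted by 24 mm. In the port the stopper can lean about 12 degrees either way, best turned about the point of its axis 7 mm below the block's top (35 mm below tab_grip); lifting it a few mm meanwhile is fine. A straight pull takes about 10 to 25 N.
- knob_grip (a point): The stopper that stays: same stem and collar, but a round mushroom knob 32 mm across on top. This point is on its axis in the knob, 55 mm above its foot; z up.
- dish_floor (a point): Round open steel dish, fixed. This point is the centre of its inner floor, 4 mm above the bench; the inner floor is about 126 mm across, the rim 168 mm across and 26 mm above the bench.
Not all that is in view belongs to the job. Leave any green look-alike of the part that bears tab_grip alone.

How it is judged (in metres and radians):
On the way, in this order (a step that is already met when the one before it is completed fails the run):
1. the tab stopper is leaned at least 5 degrees away from the robot, still in its port (z of tab_grip in the frame of valve_block below 0.089 m and x of tab_grip in the frame of valve_block between -0.02 and 0.02 m and angle between tab_grip's own x axis and vertical above 1.6578 rad), for 0.1 s.
2. then it is leaned at least 5 degrees towards the robot, still in its port (z of tab_grip in the frame of valve_block below 0.089 m and x of tab_grip in the frame of valve_block between -0.02 and 0.02 m and angle between tab_grip's own x axis and vertical below 1.4838 rad), for 0.1 s.
3. then it is drawn out straight: its foot is above the block, over the row of ports, and it stands within 15 degrees of upright (z of tab_grip in the frame of valve_block above 0.099 m and x of tab_grip in the frame of valve_block between -0.03 and 0.03 m and angle between tab_grip's own z axis and vertical below 0.26 rad), for 0.1 s.
At the end, for the whole second after the job is handed in: The tab stopper rests in the steel dish (its tab's centre within 72 mm of the dish's centre and less than 75 mm above the bench), released and still; the knob stopper is still plugged into its port (moved less than 10 mm) (horizontal distance between tab_grip and dish_floor below 0.072 m and height (world z) of tab_grip below 0.075 m and linear speed of tab_stopper below 0.02 m/s and distance of knob_grip from where it was at the start of the episode below 0.01 m and not (contact force between the fingers and tab_stopper above 0.1 N)); the robot touches nothing.
It fails at once if the knob stopper is pulled or knocked out of place (10 mm) (distance of knob_grip from where it was at the start of the episode above 0.01 m).
It also fails if it takes over 48 s, if anything falls off the work surface, if the arm or the gripper's body presses on something with over 40 N, if the wrist force passes 120 N, or if a joint passes its speed limit or range.

## Robot

A 6-joint arm with a two-finger parallel gripper is mounted at the origin on a cart in front of the work surface, level with it; the furniture and walls round the work are solid. World frame = base frame: x ahead of the robot, y to its left, z up, the work surface at z = 0. Lengths are in m, angles in degrees, forces in N, time in s.
With the tool pointing down it reaches from about 0.375 to 0.9 m from the base axis. Payload 3.1 kg.
Tool frame: the origin (TCP) lies on the centre line of the jaws, within the pads' length; the fingertips stand 8 mm ahead of it and the grasp point (between the pads) lies 11 mm behind it; z points along the fingers, y is the direction in which the jaws open and shut (so a half turn about z gives the same grasp; the last joint's range is limited). The gripper opens to 87 mm and grips with 3 to 60 N. Pads are 19 mm wide; open, the fingers measure 117 mm over their backs; the gripper's body (75 mm by 190 mm) begins 51 mm behind the grasp point.
Start: joints at [-77.607, 30.224, 82.088, -0, 67.689, -10.227], TCP at [0.24, -0.577, 0.231] pointing down, gripper open.
Joint ranges: [-176.69, 176.69], [-43.24, 126.21], [12.49, 139.97], [-82, 262], [0, 151.66], [-163.58, 163.58]. Speed limits (degrees/s): [159.86, 159.86, 180, 180, 180, 180].

## Interface

Orientations are given as a 3x3 rotation matrix whose columns are the frame's x, y, z axes.
In Python, from rig import * gives the robot as it stands. The module is installed in compiled form; this text tells all that it offers.
- The arm moves only by the tool arm_command, never from a script. Its argument "commands" is a list of rows, each an object with "translation": the shift along the tool's x, y, z scaled (see below), a list of three; "dr": the turn, a rotation vector about the tool's x, y, z scaled (see below), a list of three; "jaw": the closure, from 0 (fully open) to 1 (shut). In form: [{"translation": [x, y, z], "dr": [ax, ay, az], "jaw": jaw}, ...]. A call has 1 to 12 rows; each row shifts and turns the commanded pose from where the row before left it, along the tool's axes as they then stand; what a row does not reach is not made up. The controller multiplies each number of a shift by 25 mm and each number of a turn by 6 degrees. A row lasts 1/12 s, in which the tool goes at most 41.7 mm and 7.16 degrees, less where a joint would pass 70% of its speed; a pose out of reach is approached as far as the arm can. A call with a number of a shift or a turn outside -1 to 1 is refused whole. A call with a gripper value outside its range is refused whole. The fingers move at their own pace and stop on an object; the grip force is fixed at half the most. Time passes only in rows, so rows that do not move let the fingers close. It gives the time, the measured TCP pose, the force and the opening at its end, in the units of the state.
- read_state(): the state, without advancing time (a new reading comes with each control period).
- capture(name): name is "scene" or "top" or "wrist"; returns (picture, depth): 400x640x3 uint8, red, green, blue; 400x640 float32, m along the optical axis (not along the pixel's ray), 0 where there is no reading.
- camera_model(name): a dict with "intrinsics" (3x3 intrinsics, pixels), "pose" (4x4, takes a point from camera to world coordinates); the wrist camera has in their place "mount" (4x4, takes a point from camera to tool coordinates, whose origin is the TCP and whose axes are the flange's). Camera axes: x right, y down, z forward; pixel columns grow to the right and rows downward; lengths in m; the calibration is good to about 2 mm. A picture is of the moment at which its call begins: read the wrist's pose just before it. camera_model takes no time and is no camera call.
- hand_in(): hands the job in, once; it reports no verdict.
The state is a dict: "time_s": time; "joint_positions": joint angles; "qvel": joint speeds; "tau": joint torques, N m; "position": TCP position; "tcp_rot": TCP orientation; "force": force on the tool from outside, world axes, zero at the start; "moment": the same for the moment, N m; "opening": opening from 0.0 (shut) to 1.0 (fully open).
Only numpy, scipy, OpenCV 4.12 (cv2) and the standard library are available. Lean on these libraries where they do the work, as an engineer would, in place of code of your own. Each camera call takes 0.05 s, during which the arm holds its last target.

## Working session

There is one attempt and no reset: what is moved stays moved. The work goes in short steps, Python scripts to look and compute and a tool call to move; the robot and the scene stay as the last step left them, time stands still between calls to the robot, and variables do not carry over. Pictures are saved under pics/ and viewed, and the job is handed in when it is done.

Besides the shell and the picture viewer there is one more tool, called after "Request:" as name(argument=value, ...), one argument or row to a line, values as JSON. arm_command: Moves the arm, as the interface text tells. Its arguments: {"type":"object","properties":{"commands":{"type":"array"}},"required":["commands"]}

```bash
mkdir -p pics
cat > h.py <<'E'
from rig import *
import numpy as np, cv2
def snap(n,tag):
    s=read_state(); p,d=capture(n); cv2.imwrite(f'pics/{tag}.png',p[:,:,::-1]); np.savez(f'{tag}.npz',p=p,d=d,pos=s['position'],rot=s['tcp_rot']); return s,p,d
def pose(n,pos=None,rot=None):
    m=camera_model(n)
    if 'pose' in m: return np.array(m['intrinsics']),np.array(m['pose'])
    T=np.eye(4);T[:3,:3]=rot;T[:3,3]=pos
    return np.array(m['intrinsics']),T@np.array(m['mount'])
def cloud(n,tag):
    z=np.load(f'{tag}.npz');K,T=pose(n,z['pos'],z['rot'])
    d=z['d'];v,u=np.mgrid[:d.shape[0],:d.shape[1]]
    P=np.stack([(u-K[0,2])/K[0,0]*d,(v-K[1,2])/K[1,1]*d,d],-1)
    W=P@T[:3,:3].T+T[:3,3]; W[d<=0]=np.nan
    return z['p'],W
E
python3 - <<'E'
from h import *
s,_,_=snap('scene','scene0'); snap('top','top0')
print(s)
for n in('scene','top','wrist'):print(n,camera_model(n))
E
```

```text
{'time_s': 0.0, 'joint_positions': array([-7.76069185e+01,  3.02784765e+01,  8.21564270e+01,  5.16743303e-04,
        6.76889054e+01, -1.02283085e+01]), 'qvel': array([ 0.06616757, -0.01106678, -0.0947138 , -0.09153541, -0.00098653,
       -0.01135358]), 'tau': array([ 3.36893218e-04, -4.40044498e+01, -1.76589775e+01,  6.32844935e-02,
        5.82373235e-02, -1.84133373e-04]), 'position': array([ 0.24026355, -0.57619979,  0.22957664]), 'tcp_rot': array([[ 9.23068095e-01,  3.84636300e-01, -4.55611317e-04],
       [ 3.84636371e-01, -9.23065762e-01,  2.11230990e-03],
       [ 3.91911856e-04, -2.12505056e-03, -9.99997665e-01]]), 'force': array([0.4254796 , 0.57947535, 0.11662147]), 'moment': array([0.0592653 , 0.07717622, 0.03221749]), 'opening': 0.9962144365595235}
scene {'intrinsics': array([[487.84108632,   0.        , 322.0951459 ],
       [  0.        , 487.84108632, 200.98140531],
       [  0.        ,   0.        ,   1.        ]]), 'pose': array([[-0.80792658, -0.3543628 ,  0.4708308 ,  0.18408426],
       [-0.58927099,  0.48069981, -0.64937461,  0.79524214],
       [ 0.00378593, 
[... 357 characters left out ...]
99969644, -0.02426549,  0.00426803,  0.24689079],
       [-0.00281523, -0.05959293, -0.99821879,  0.91214356],
       [ 0.        ,  0.        ,  0.        ,  1.        ]])}
wrist {'intrinsics': array([[314.52848924,   0.        , 320.41807022],
       [  0.        , 314.52848924, 207.65045186],
       [  0.        ,   0.        ,   1.        ]]), 'mount': array([[ 2.86367742e-04, -9.63170347e-01, -2.68891801e-01,
         7.40474184e-02],
       [ 9.99999560e-01,  5.15921443e-04, -7.83038452e-04,
         1.07365032e-03],
       [ 8.92926463e-04, -2.68891458e-01,  9.63170071e-01,
        -1.54052437e-01],
       [ 0.00000000e+00,  0.00000000e+00,  0.00000000e+00,
         1.00000000e+00]])}
```

View pics/scene0.png

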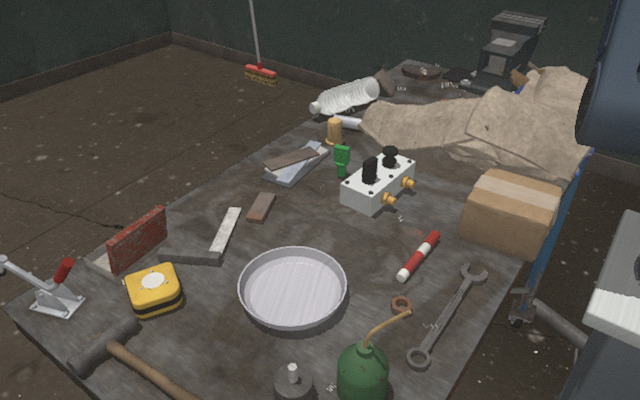

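View pics/top0.png

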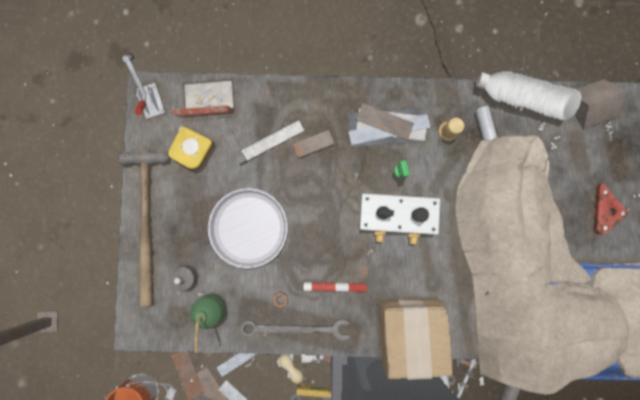

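Candidates: the black stopper at scene (370,170) / top (384,213), the black stopper at scene (390,155) / top (420,214), and the green look-alike at scene (341,158) / top (402,169), which is not in the block. I'll check the choice in a crop and measure from depth.

Run:
```python
from h import *
a=cv2.imread('pics/scene0.png')[130:230,310:430]; b=cv2.imread('pics/top0.png')[180:250,345:455]
cv2.imwrite('pics/crop0.png',np.vstack([cv2.resize(a,(600,320),interpolation=2)[:, :],cv2.resize(b,(600,270),interpolation=2)]))
p,W=cloud('top','top0')
# block top
m=(W[...,2]>.04)&(W[...,2]<.052); m[:180]=0;m[250:]=0;m[:,:350]=0;m[:,450:]=0
m&=p.min(-1)>120
print('blocktop',m.sum(),np.median(W[m],0)); r=cv2.minAreaRect((W[m][:,:2]*1000).astype(np.float32)); print(r)
for nm,(u0,u1) in dict(tab=(372,398),knob=(406,434)).items():
    q=np.zeros_like(m); q[198:228,u0:u1]=1; q&=(W[...,2]>.07)
    print(nm,q.sum(),np.nanmean(W[q],0),np.nanmax(W[q],0),np.nanmin(W[q],0))
ds=np.zeros_like(m); ds[180:275,200:295]=1
rim=ds&(W[...,2]>.018); print('rim',cv2.minEnclosingCircle((W[rim][:,:2]*1000).astype(np.float32)))
fl=ds&(W[...,2]<.010); 
print('floor',np.nanmedian(W[220:236,240:256].reshape(-1,3),0))
p,W=cloud('scene','scene0')
g=p.astype(int)
for nm,(u0,u1,v0,v1) in dict(tab=(355,381,150,186),knob=(380,402,142,170)).items():
    q=np.zeros(W.shape[:2],bool); q[v0:v1,u0:u1]=1; q&=(W[...,2]>.058)&(p.max(-1)<90)
    w=W[q]; print('scene',nm,len(w),w.mean(0),np.percentile(w,[2,98],axis=0))
    for lo in (.06,.07,.08,.09):
        k=w[(w[:,2]>lo)&(w[:,2]<lo+.01)]
        if len(k): print(lo,len(k),k.min(0),k.max(0))
```

```text
blocktop 2262 [0.5658479  0.07893958 0.0460612 ]
((566.35595703125, 77.16448974609375), (161.38584899902344, 72.14167785644531), 87.82456970214844)
tab 134 [0.56736683 0.11508359 0.0898618 ] [0.57597573 0.13014825 0.09554185] [0.56002261 0.09770052 0.07002101]
knob 204 [0.56467481 0.04324004 0.08348835] [0.57986908 0.05776629 0.08989683] [0.54988455 0.02611281 0.07312844]
rim ((529.40771484375, 395.9610595703125), 83.72340393066406)
floor [0.53040323 0.39850191 0.00423274]
scene tab 263 [0.56430496 0.12043885 0.07847329] [[0.55814914 0.10386217 0.05872756]
 [0.57409293 0.13138938 0.09317172]]
0.06 60 [0.55840004 0.10323717 0.06006145] [0.57516535 0.13179747 0.06981088]
0.07 65 [0.55743526 0.10428364 0.07015384] [0.57417846 0.13154075 0.07999453]
0.08 67 [0.55837609 0.10439349 0.08017371] [0.57501861 0.13249956 0.08999159]
0.09 58 [0.5599937  0.10086925 0.09006776] [0.57462475 0.12946113 0.09397209]
scene knob 187 [0.56107216 0.04901906 0.07630084] [[0.5494362  0.03678235 0.05832367]
 [0.57480679 0.05781659 0.08669062]]
0.06 28 [0.55631375 0.04193795 0.06064821] [0.56928658 0.05102935 0.06885052]
0.07 45 [0.54856478 0.03647179 0.07249148] [0.57474239 0.05987909 0.07997326]
0.08 93 [0.54847255 0.03410166 0.08005483] [0.57718634 0.05921569 0.08682712]
```

View pics/crop0.png

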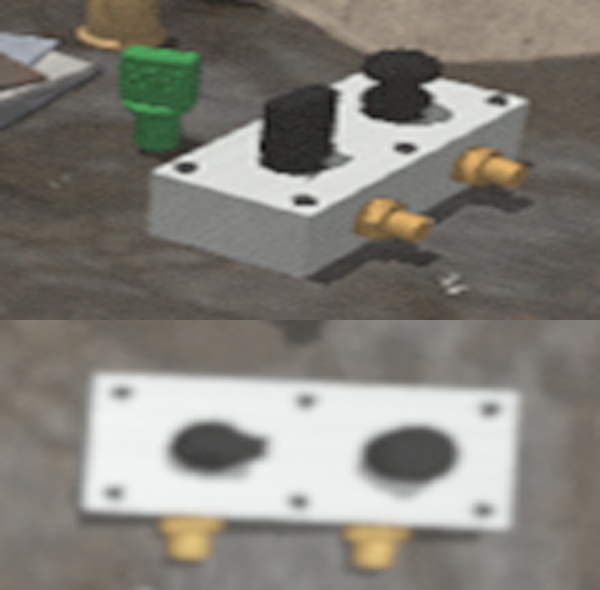

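The crop shows the flat-tab stopper at scene (370,170) / top (384,213), in the +y port at about (0.567,0.114). The mushroom knob is at top (420,214), and the green one stands off the block. I'll check the clearance along the route.

Run:
```python
from h import *
p,W=cloud('top','top0')
w=W.reshape(-1,3); w=w[~np.isnan(w[:,0])]
for y in np.arange(-.5,.6,.1):
    print(round(y,1),[round(float(np.percentile(k[:,2],99)),3) if len(k:=w[(abs(w[:,1]-y)<.05)&(abs(w[:,0]-x)<.05)&(w[:,2]<.9)])>5 else None for x in np.arange(.2,.9,.1)])
```

```text
-0.5 [None, None, None, 0.0, 0.003, 0.003, 0.002]
-0.4 [0.056, 0.079, 0.08, 0.053, 0.017, 0.003, 0.047]
-0.3 [0.055, 0.115, 0.124, 0.087, 0.003, 0.006, 0.063]
-0.2 [0.13, 0.157, 0.172, 0.154, 0.098, 0.07, 0.065]
-0.1 [0.122, 0.156, 0.181, 0.163, 0.121, 0.077, 0.063]
-0.0 [0.086, 0.09, 0.09, 0.087, 0.087, 0.057, 0.057]
0.1 [0.089, 0.091, 0.09, 0.049, 0.093, 0.071, 0.024]
0.2 [None, 0.012, 0.019, 0.046, 0.047, 0.018, 0.023]
0.3 [None, 0.011, 0.017, 0.026, 0.026, 0.012, 0.004]
0.4 [None, 0.057, 0.062, 0.026, 0.027, 0.02, 0.09]
0.5 [None, 0.159, 0.09, 0.027, 0.026, 0.035, 0.092]
```

Request:
arm_command(
  commands=[
    {"translation": [0,0,-0.4],"dr": [0,0,-0.93],"jaw": 0},
    {"translation": [0,0,-0.4],"dr": [0,0,-0.93],"jaw": 0},
    {"translation": [0,0,-0.4],"dr": [0,0,-0.93],"jaw": 0},
    {"translation": [0,0,-0.4],"dr": [0,0,-0.93],"jaw": 0},
    {"translation": [0,0,-0.4],"dr": [0,0,-0.93],"jaw": 0},
    {"translation": [0,0,-0.4],"dr": [0,0,-0.93],"jaw": 0},
    {"translation": [0,0,-0.4],"dr": [0,0,-0.93],"jaw": 0},
    {"translation": [0,0,-0.4],"dr": [0,0,-0.93],"jaw": 0},
    {"translation": [0,0,-0.4],"dr": [0,0,-0.93],"jaw": 0},
    {"translation": [0,0,-0.4],"dr": [0,0,-0.93],"jaw": 0},
    {"translation": [0,0,-0.4],"dr": [0,0,-0.93],"jaw": 0},
    {"translation": [0,0,0],"dr": [0,0,-0.93],"jaw": 0},
  ],
)

```text
time_s: 1.1
position: [0.2406, -0.5776, 0.3424]
tcp_rot: [[0.002, 1.0, 0.001], [1.0, -0.002, -0.003], [-0.003, 0.001, -1.0]]
force: [-0.1, 0.0, 0.3]
opening: 1.0
```

Request:
arm_command(
  commands=[
    {"translation": [0.5,0.25,0],"dr": [0,0,0],"jaw": 0},
    {"translation": [1,0.5,0],"dr": [0,0,0],"jaw": 0},
    {"translation": [1,0.5,0],"dr": [0,0,0],"jaw": 0},
    {"translation": [1,0.5,0],"dr": [0,0,0],"jaw": 0},
    {"translation": [1,0.5,0],"dr": [0,0,0],"jaw": 0},
    {"translation": [1,0.5,0],"dr": [0,0,0],"jaw": 0},
    {"translation": [1,0.5,0],"dr": [0,0,0],"jaw": 0},
    {"translation": [1,0.5,0],"dr": [0,0,0],"jaw": 0},
    {"translation": [1,0.5,0],"dr": [0,0,0],"jaw": 0},
    {"translation": [1,0.5,0],"dr": [0,0,0],"jaw": 0},
    {"translation": [1,0.5,0],"dr": [0,0,0],"jaw": 0},
    {"translation": [1,0.5,0],"dr": [0,0,0],"jaw": 0},
  ],
)

```text
time_s: 2.1
position: [0.3862, -0.2876, 0.3398]
tcp_rot: [[0.01, 1.0, -0.001], [1.0, -0.01, 0.002], [0.002, -0.001, -1.0]]
force: [-0.5, -0.6, -0.4]
opening: 1.001
```

Request:
arm_command(
  commands=[
    {"translation": [1,0.5,0],"dr": [0,0,0],"jaw": 0},
    {"translation": [1,0.5,0],"dr": [0,0,0],"jaw": 0},
    {"translation": [1,0.5,0],"dr": [0,0,0],"jaw": 0},
    {"translation": [1,0.5,0],"dr": [0,0,0],"jaw": 0},
    {"translation": [1,0.5,0],"dr": [0,0,0],"jaw": 0},
    {"translation": [1,0.5,0],"dr": [0,0,0],"jaw": 0},
    {"translation": [1,0.5,0],"dr": [0,0,0],"jaw": 0},
    {"translation": [1,0.5,0],"dr": [0,0,0],"jaw": 0},
    {"translation": [1,0.5,0],"dr": [0,0,0],"jaw": 0},
    {"translation": [1,0.5,0],"dr": [0,0,0],"jaw": 0},
    {"translation": [1,0.5,0],"dr": [0,0,0],"jaw": 0},
    {"translation": [1,0.5,0],"dr": [0,0,0],"jaw": 0},
  ],
)

```text
time_s: 3.1
position: [0.5375, 0.0108, 0.3397]
tcp_rot: [[0.01, 1.0, -0.002], [1.0, -0.01, 0.001], [0.001, -0.002, -1.0]]
force: [0.8, 0.1, -0.5]
opening: 1.001
```

Request:
arm_command(
  commands=[
    {"translation": [0.8,0.22,0.8],"dr": [0,0,0],"jaw": 0},
    {"translation": [0.8,0.22,0.8],"dr": [0,0,0],"jaw": 0},
    {"translation": [0.8,0.22,0.8],"dr": [0,0,0],"jaw": 0},
    {"translation": [0.8,0.22,0.8],"dr": [0,0,0],"jaw": 0},
    {"translation": [0.8,0.22,0.8],"dr": [0,0,0],"jaw": 0},
    {"translation": [0,0,0.8],"dr": [0,0,0],"jaw": 0},
    {"translation": [0,0,0],"dr": [0,0,0],"jaw": 0},
    {"translation": [0,0,0],"dr": [0,0,0],"jaw": 0},
  ],
)

```text
time_s: 3.77
position: [0.5647, 0.1089, 0.2192]
tcp_rot: [[0.008, 1.0, -0.005], [1.0, -0.008, -0.0], [-0.0, -0.005, -1.0]]
force: [0.7, -0.7, 0.7]
opening: 1.002
```

Run:
```python
from h import *
s,p,d=snap('wrist','w1'); print(s['position'],s['tcp_rot'],s['force'],s['joint_positions'])
p,W=cloud('wrist','w1')
dark=p.max(-1)<90
near=(abs(W[...,0]-.567)<.03)&(abs(W[...,1]-.114)<.03)
q=near&(W[...,2]>.086)
print(q.sum(),np.percentile(W[q],[1,50,99],axis=0)); print(cv2.minAreaRect((W[q][:,:2]*1000).astype(np.float32)))
c=W[q][:,:2]; c0=c.mean(0); u,sv,vt=np.linalg.svd(c-c0,full_matrices=False); print('pca',c0,vt[0],np.degrees(np.arctan2(vt[0,1],vt[0,0])))
b=(abs(W[...,2]-.046)<.004)&(p.min(-1)>110)
print('blk',b.sum(),np.median(W[b],0),cv2.minAreaRect((W[b][:,:2]*1000).astype(np.float32)))
v,u=np.nonzero(q);print(u.min(),u.max(),v.min(),v.max())
```

```text
[0.56471267 0.10886498 0.21923572] [[ 8.02418881e-03  9.99956598e-01 -4.73436633e-03]
 [ 9.99967803e-01 -8.02445975e-03 -3.82355499e-05]
 [-7.62246224e-05 -4.73390709e-03 -9.99988792e-01]] [ 0.67805198 -0.68580594  0.72740911] [-2.15007339e-01  2.72488307e+01  8.98981030e+01 -3.59717403e-03
  6.31243165e+01  2.46393806e-01]
25919 [[0.5376425  0.11547042 0.09154203]
 [0.56827366 0.13382789 0.31809659]
 [0.59640745 0.14132673 0.3287399 ]]
((566.85400390625, 120.19532012939453), (43.39154815673828, 60.071712493896484), 89.47400665283203)
pca [0.56784287 0.13430244] [ 0.99970851 -0.02414301] -1.3834272506426855
blk 7439 [0.5676145  0.08815032 0.045857  ] ((510.7027893066406, 60.32909393310547), (216.8981170654297, 263.7506103515625), 82.04867553710938)
157 480 178 399
```

View pics/w1.png

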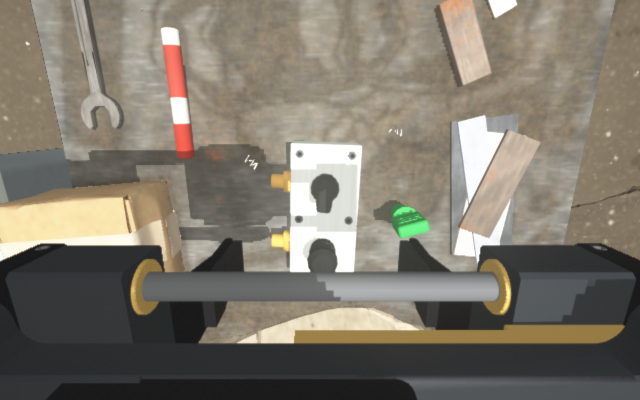

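The wrist view shows the tab near (325,190), the knob near (322,250) between the fingers, and the green look-alike at (408,222). I need the tab's exact pose.

Run:
```python
from h import *
p,W=cloud('wrist','w1')
near=(abs(W[...,0]-.567)<.03)&(abs(W[...,1]-.114)<.04)
for lo,hi in((.087,.1),(.06,.088),(.048,.058)):
    q=near&(W[...,2]>lo)&(W[...,2]<hi)
    c=W[q]; print(lo,q.sum(),c.min(0),c.max(0),cv2.minAreaRect((c[:,:2]*1000).astype(np.float32)))
    vt=np.linalg.svd(c[:,:2]-c[:,:2].mean(0),full_matrices=False)[2]; print(c.mean(0),np.degrees(np.arctan2(vt[0,1],vt[0,0])))
b=(abs(W[...,2]-.046)<.004)&(abs(W[...,0]-.567)<.05)&(abs(W[...,1]-.08)<.1)
print('blk',b.sum(),cv2.minAreaRect((W[b][:,:2]*1000).astype(np.float32)))
for y in np.arange(.08,.157,.01):
    k=W[b&(abs(W[...,1]-y)<.004)]; print(round(y,3),k[:,0].min().round(4),k[:,0].max().round(4))
I=cv2.resize(cv2.imread('pics/w1.png')[140:270,270:380],(660,600*780//780),interpolation=2); cv2.imwrite('pics/w1c.png',I)
ps,S=cloud('scene','scene0')
q=np.zeros(S.shape[:2],bool); q[150:186,355:381]=1
q&=(S[...,2]>.062)&(S[...,2]<.089)&(ps.max(-1)<90)
c=S[q][:,:2]*1000; 
for x,y in c[::12]: print('%.1f,%.1f'%(x,y),end=' ')
```

```text
0.087 498 [0.5606899  0.09846058 0.08713116] [0.57662377 0.13027928 0.09381355] ((568.7002563476562, 114.4099349975586), (31.73896598815918, 14.010322570800781), 82.59945678710938)
[0.56865062 0.11481544 0.09134049] -97.31272889821474
0.06 110 [0.55963419 0.10206696 0.06093186] [0.57773298 0.1303506  0.0873801 ] ((568.9451904296875, 116.4963607788086), (27.72335433959961, 15.60511589050293), 82.72355651855469)
[0.56841226 0.12440942 0.07712857] -108.13027139722199
0.048 341 [0.53811665 0.07403611 0.0480039 ] [0.59649662 0.15356714 0.05799704] ((567.7708129882812, 113.80809020996094), (78.86724853515625, 58.44181823730469), 89.24568939208984)
[0.56571978 0.11492052 0.05324182] -71.9246525487557
blk 6802 ((567.4879150390625, 85.877197265625), (144.5113983154297, 72.1982421875), 87.74220275878906)
0.08 0.5311 0.6032
0.09 0.5326 0.603
0.1 0.5329 0.604
0.11 0.5333 0.6047
0.12 0.5334 0.6045
0.13 0.5339 0.6052
0.14 0.5343 0.6051
0.15 0.5345 0.6059
560.9,107.2 574.2,128.1 570.9,129.9 559.1,105.5 560.1,111.1 560.3,118.1 561.4,123.3 562.6,128.4 565.0,131.5 571.0,128.2 571.9,130.2 559.2,106.8 559.4,114.1 569.7,129.6
```

View pics/w1c.png

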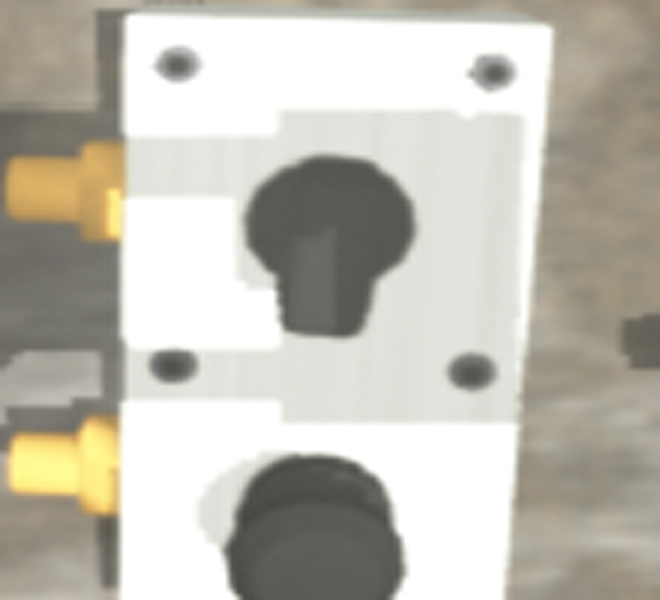

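Request:
arm_command(
  commands=[
    {"translation": [0,0,0],"dr": [0,0,0.58],"jaw": 0},
    {"translation": [0,0,0],"dr": [0,0,0.58],"jaw": 0},
    {"translation": [0.22,0.13,0.8],"dr": [0,0,0],"jaw": 0},
    {"translation": [0,0,0.8],"dr": [0,0,0],"jaw": 0},
    {"translation": [0,0,0.8],"dr": [0,0,0],"jaw": 0},
    {"translation": [0,0,0.8],"dr": [0,0,0],"jaw": 0},
    {"translation": [0,0,0.8],"dr": [0,0,0],"jaw": 0},
    {"translation": [0,0,0.4],"dr": [0,0,0],"jaw": 0},
    {"translation": [0,0,0],"dr": [0,0,0],"jaw": 0},
    {"translation": [0,0,0],"dr": [0,0,0],"jaw": 0},
  ],
)

```text
time_s: 4.65
position: [0.5712, 0.1129, 0.1115]
tcp_rot: [[0.13, 0.992, 0.001], [0.992, -0.13, 0.0], [0.0, 0.001, -1.0]]
force: [0.4, -0.7, -0.1]
opening: 0.998
```

Run:
```python
from h import *
s,p,d=snap('scene','s2'); print(s['position'],s['tcp_rot'],s['force'])
cv2.imwrite('pics/s2c.png',cv2.resize(p[80:240,280:480,::-1],(750,600),interpolation=2))
```

```text
[0.57122961 0.11289177 0.11145062] [[ 1.29554496e-01  9.91571680e-01  1.11214762e-03]
 [ 9.91572290e-01 -1.29554596e-01  1.79422928e-05]
 [ 1.61874904e-04  1.10045025e-03 -9.99999381e-01]] [ 0.35137636 -0.69850983 -0.05618503]
```

View pics/s2c.png

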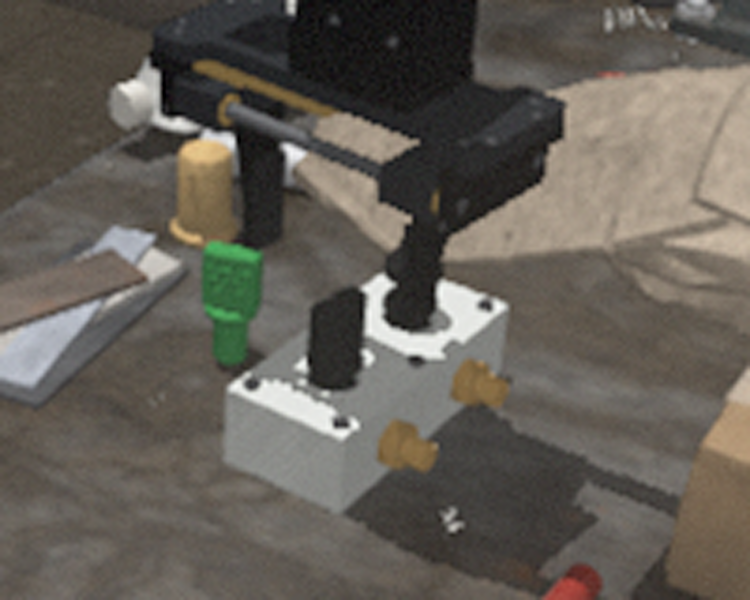

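Scene crop: the fingertips at (262,240) and (415,310) straddle the tab top at (337,300), just above it. I'll descend and close.

Request:
arm_command(
  commands=[
    {"translation": [0.03,-0.12,0.5],"dr": [0,0,0],"jaw": 0},
    {"translation": [0,0,0.7],"dr": [0,0,0],"jaw": 0},
    {"translation": [0,0,0.52],"dr": [0,0,0],"jaw": 0},
    {"translation": [0,0,0],"dr": [0,0,0],"jaw": 0},
    {"translation": [0,0,0],"dr": [0,0,0],"jaw": 0.5},
    {"translation": [0,0,0],"dr": [0,0,0],"jaw": 1},
    {"translation": [0,0,0],"dr": [0,0,0],"jaw": 1},
    {"translation": [0,0,0],"dr": [0,0,0],"jaw": 1},
    {"translation": [0,0,0],"dr": [0,0,0],"jaw": 1},
    {"translation": [0,0,0],"dr": [0,0,0],"jaw": 1},
  ],
)

```text
time_s: 5.53
position: [0.568, 0.1144, 0.0681]
tcp_rot: [[0.128, 0.992, 0.001], [0.992, -0.128, 0.0], [0.0, 0.001, -1.0]]
force: [0.2, 0.2, -0.1]
opening: 0.63
```

Request:
arm_command(
  commands=[
    {"translation": [0,0,0],"dr": [0,0,0],"jaw": 1},
    {"translation": [0,0,0],"dr": [0,0,0],"jaw": 1},
    {"translation": [0,0,0],"dr": [0,0,0],"jaw": 1},
    {"translation": [0,0,0],"dr": [0,0,0],"jaw": 1},
    {"translation": [0,0,0],"dr": [0,0,0],"jaw": 1},
    {"translation": [0,0,0],"dr": [0,0,0],"jaw": 1},
    {"translation": [0,0,0],"dr": [0,0,0],"jaw": 1},
    {"translation": [0,0,0],"dr": [0,0,0],"jaw": 1},
    {"translation": [0,0,0],"dr": [0,0,0],"jaw": 1},
    {"translation": [0,0,0],"dr": [0,0,0],"jaw": 1},
  ],
)

```text
time_s: 6.37
position: [0.5678, 0.1144, 0.0675]
tcp_rot: [[0.128, 0.992, 0.0], [0.992, -0.128, 0.0], [0.0, 0.0, -1.0]]
force: [0.7, -0.5, -1.4]
opening: 0.155
```

The opening of 0.155 (13.5 mm) means the tab is held. Next is the lean away: turning +x about a pivot 28.5 mm below the TCP.

Request:
arm_command(
  commands=[
    {"translation": [0,0.044,-0.02],"dr": [0.367,0,0],"jaw": 1},
    {"translation": [0,0.044,-0.02],"dr": [0.367,0,0],"jaw": 1},
    {"translation": [0,0.044,0],"dr": [0.367,0,0],"jaw": 1},
    {"translation": [0,0.044,0],"dr": [0.367,0,0],"jaw": 1},
    {"translation": [0,0.04,0],"dr": [0.34,0,0],"jaw": 1},
    {"translation": [0,0,0],"dr": [0,0,0],"jaw": 1},
    {"translation": [0,0,0],"dr": [0,0,0],"jaw": 1},
    {"translation": [0,0,0],"dr": [0,0,0],"jaw": 1},
  ],
)

```text
time_s: 7.03
position: [0.5733, 0.1137, 0.0679]
tcp_rot: [[0.128, 0.974, -0.185], [0.992, -0.126, 0.024], [-0.0, -0.186, -0.982]]
force: [1.0, 0.4, -3.2]
opening: 0.157
```

Run:
```python
from h import *
s,p,d=snap('scene','s3'); print(s['position'],s['tcp_rot'][2],s['force'],s['moment'])
cv2.imwrite('pics/s3c.png',cv2.resize(p[80:240,280:480,::-1],(750,600),interpolation=2))
```

```text
[0.57326784 0.11367357 0.06791134] [-6.77140722e-05 -1.86425675e-01 -9.82469065e-01] [ 1.0094293   0.40616929 -3.20978041] [-0.09045469 -0.51194034  0.01434481]
```

View pics/s3c.png

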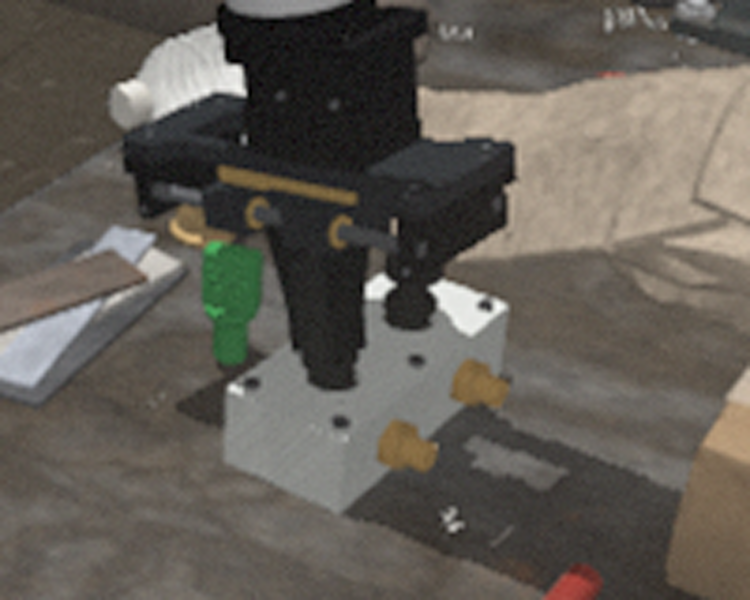

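The picture shows the stopper gripped at (330,350), leaning with the tool at 10.7° and still in its port. Now I rock it back.

Request:
arm_command(
  commands=[
    {"translation": [0,-0.043,0],"dr": [-0.36,0,0],"jaw": 1},
    {"translation": [0,-0.043,0],"dr": [-0.36,0,0],"jaw": 1},
    {"translation": [0,-0.043,0],"dr": [-0.36,0,0],"jaw": 1},
    {"translation": [0,-0.043,0],"dr": [-0.36,0,0],"jaw": 1},
    {"translation": [0,-0.043,0],"dr": [-0.36,0,0],"jaw": 1},
    {"translation": [0,-0.043,0],"dr": [-0.36,0,0],"jaw": 1},
    {"translation": [0,-0.043,0],"dr": [-0.36,0,0],"jaw": 1},
    {"translation": [0,-0.043,0],"dr": [-0.36,0,0],"jaw": 1},
    {"translation": [0,-0.043,0],"dr": [-0.36,0,0],"jaw": 1},
    {"translation": [0,-0.043,0],"dr": [-0.36,0,0],"jaw": 1},
    {"translation": [0,0,0],"dr": [0,0,0],"jaw": 1},
    {"translation": [0,0,0],"dr": [0,0,0],"jaw": 1},
  ],
)

```text
time_s: 8.08
position: [0.5613, 0.1152, 0.0687]
tcp_rot: [[0.128, 0.975, 0.183], [0.992, -0.126, -0.024], [-0.0, 0.184, -0.983]]
force: [-2.0, 0.0, 3.5]
opening: 0.159
```

Run:
```python
from h import *
s,p,d=snap('scene','s4'); print(s['position'],s['tcp_rot'][2],s['force'],s['moment'])
cv2.imwrite('pics/s4c.png',cv2.resize(p[80:240,280:480,::-1],(750,600),interpolation=2))
```

```text
[0.56128814 0.11524601 0.06866462] [-2.74138937e-04  1.84281189e-01 -9.82873526e-01] [-1.99956695  0.01618009  3.51712838] [0.08719252 0.43285912 0.04576994]
```

View pics/s4c.png

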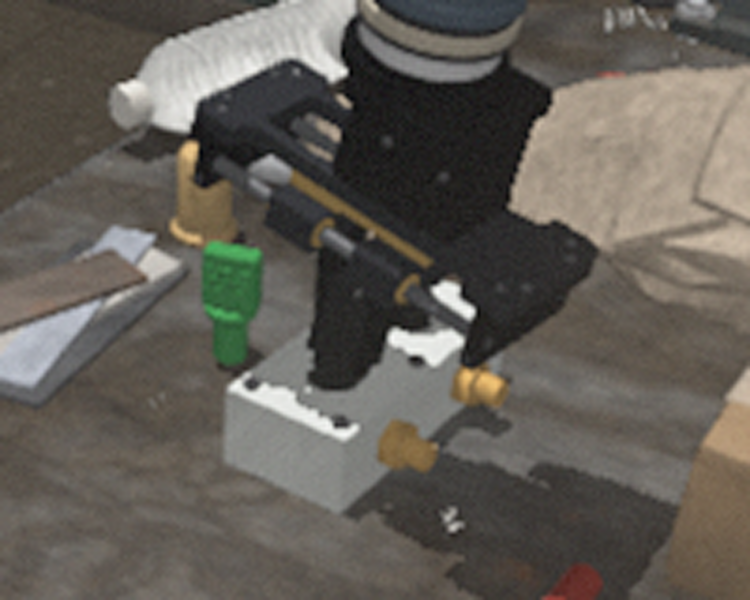

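Leaned back to -10.6°, still seated. I'll return it to upright and draw it up.

Request:
arm_command(
  commands=[
    {"translation": [0,0.042,0],"dr": [0.354,0,0],"jaw": 1},
    {"translation": [0,0.042,0],"dr": [0.354,0,0],"jaw": 1},
    {"translation": [0,0.042,0],"dr": [0.354,0,0],"jaw": 1},
    {"translation": [0,0.042,0],"dr": [0.354,0,0],"jaw": 1},
    {"translation": [0,0.042,0],"dr": [0.354,0,0],"jaw": 1},
    {"translation": [0,0,0],"dr": [0,0,0],"jaw": 1},
    {"translation": [0,0,-0.15],"dr": [0,0,0],"jaw": 1},
    {"translation": [0,0,-0.2],"dr": [0,0,0],"jaw": 1},
    {"translation": [0,0,-0.2],"dr": [0,0,0],"jaw": 1},
    {"translation": [0,0,-0.2],"dr": [0,0,0],"jaw": 1},
    {"translation": [0,0,-0.2],"dr": [0,0,0],"jaw": 1},
    {"translation": [0,0,-0.2],"dr": [0,0,0],"jaw": 1},
  ],
)

```text
time_s: 9.13
position: [0.5684, 0.1145, 0.0997]
tcp_rot: [[0.128, 0.992, 0.005], [0.992, -0.128, -0.0], [0.0, 0.005, -1.0]]
force: [0.3, -0.1, 0.0]
opening: 0.158
```

Request:
arm_command(
  commands=[
    {"translation": [0,0,-0.2],"dr": [0,0,0],"jaw": 1},
    {"translation": [0,0,-0.2],"dr": [0,0,0],"jaw": 1},
    {"translation": [0,0,-0.2],"dr": [0,0,0],"jaw": 1},
    {"translation": [0,0,-0.3],"dr": [0,0,0],"jaw": 1},
    {"translation": [0,0,-0.3],"dr": [0,0,0],"jaw": 1},
    {"translation": [0,0,0],"dr": [0,0,0],"jaw": 1},
    {"translation": [0,0,0],"dr": [0,0,0],"jaw": 1},
  ],
)

```text
time_s: 9.72
position: [0.568, 0.1144, 0.1284]
tcp_rot: [[0.128, 0.992, 0.004], [0.992, -0.128, -0.0], [0.0, 0.004, -1.0]]
force: [-0.3, 0.7, -0.2]
opening: 0.159
```

Run:
```python
from h import *
s,p,d=snap('scene','s5'); print(s['position'],s['tcp_rot'][2],s['force'],s['moment'])
cv2.imwrite('pics/s5c.png',cv2.resize(p[80:240,280:480,::-1],(750,600),interpolation=2))
```

```text
[0.56795199 0.11444224 0.12842772] [ 1.99881385e-04  3.73959446e-03 -9.99992988e-01] [-0.30794797  0.66603605 -0.17975099] [-0.00673126 -0.09100139  0.04430796]
```

View pics/s5c.png

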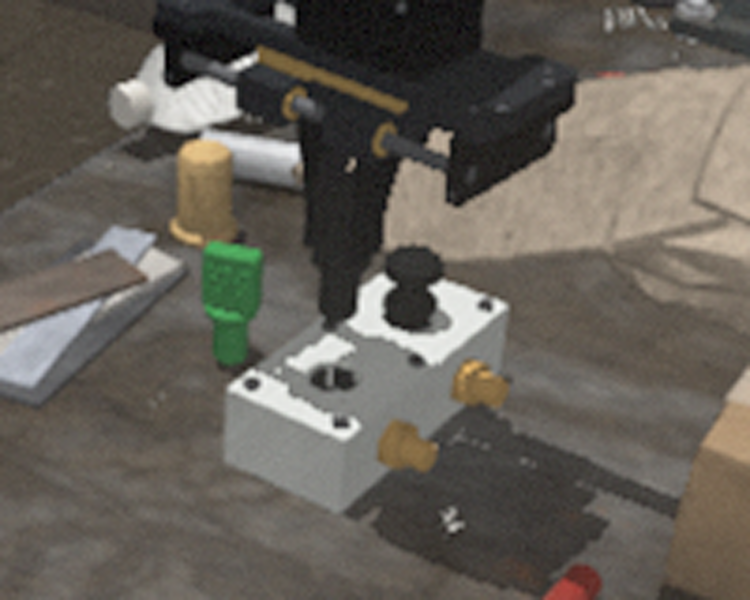

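Out and upright at (340,290), with the empty port visible at (332,378) and the knob still plugged in at (412,285). Moving to the dish.

Request:
arm_command(
  commands=[
    {"translation": [0.5,-0.13,0],"dr": [0,0,0],"jaw": 1},
    {"translation": [1,-0.27,0],"dr": [0,0,0],"jaw": 1},
    {"translation": [1,-0.27,0],"dr": [0,0,0],"jaw": 1},
    {"translation": [1,-0.27,0],"dr": [0,0,0],"jaw": 1},
    {"translation": [1,-0.27,0],"dr": [0,0,0],"jaw": 1},
    {"translation": [1,-0.27,0],"dr": [0,0,0],"jaw": 1},
    {"translation": [1,-0.27,0],"dr": [0,0,0],"jaw": 1},
    {"translation": [1,-0.27,0],"dr": [0,0,0],"jaw": 1},
    {"translation": [1,-0.27,0],"dr": [0,0,0],"jaw": 1},
    {"translation": [1,-0.27,0],"dr": [0,0,0],"jaw": 1},
    {"translation": [1,-0.27,0],"dr": [0,0,0],"jaw": 1},
    {"translation": [0.5,-0.13,0],"dr": [0,0,0],"jaw": 1},
  ],
)

```text
time_s: 10.77
position: [0.5278, 0.4003, 0.1268]
tcp_rot: [[0.126, 0.992, 0.001], [0.992, -0.126, 0.001], [0.001, 0.001, -1.0]]
force: [-0.3, 0.7, -0.6]
opening: 0.162
```

Request:
arm_command(
  commands=[
    {"translation": [0,0,0.5],"dr": [0,0,0],"jaw": 1},
    {"translation": [0,0,0.7],"dr": [0,0,0],"jaw": 1},
    {"translation": [0,0,0.7],"dr": [0,0,0],"jaw": 1},
    {"translation": [0,0,0.5],"dr": [0,0,0],"jaw": 1},
    {"translation": [0,0,0],"dr": [0,0,0],"jaw": 1},
    {"translation": [0,0,0],"dr": [0,0,0],"jaw": 1},
  ],
)

```text
time_s: 11.27
position: [0.529, 0.3953, 0.0661]
tcp_rot: [[0.129, 0.992, -0.001], [0.992, -0.129, -0.002], [-0.002, -0.0, -1.0]]
force: [0.4, 0.1, -0.2]
opening: 0.16
```

Run:
```python
from h import *
s,p,d=snap('scene','s6'); print(s['position'],s['tcp_rot'][2],s['force'],s['moment'])
cv2.imwrite('pics/s6c.png',cv2.resize(p[180:340,200:400,::-1],(750,600),interpolation=2))
```

```text
[0.52901207 0.39530505 0.06607156] [-2.01499426e-03 -2.46101924e-04 -9.99997940e-01] [ 0.43248229  0.09629206 -0.2484358 ] [-0.00742418 -0.1340394  -0.00635934]
```

View pics/s6c.png

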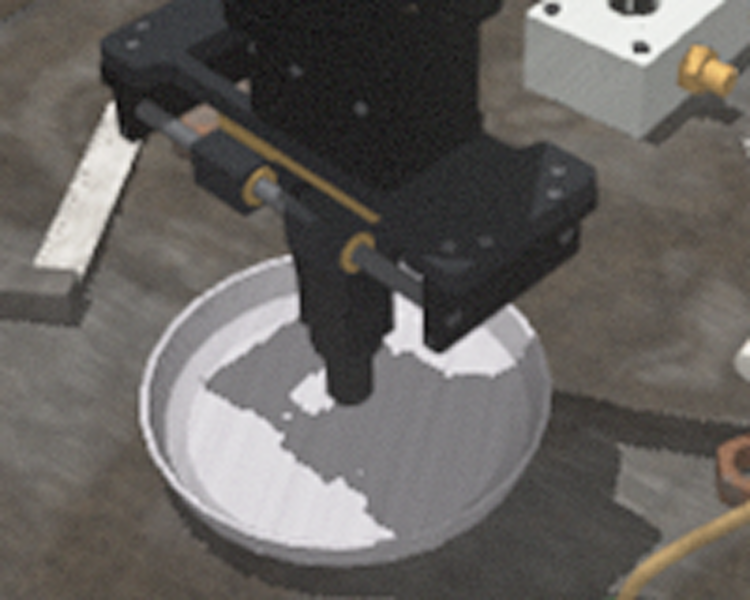

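The stopper hangs upright over the dish centre, foot at (350,395), about 15 mm up. I'll lower it gently.

Request:
arm_command(
  commands=[
    {"translation": [0,0,0.25],"dr": [0,0,0],"jaw": 1},
    {"translation": [0,0,0.25],"dr": [0,0,0],"jaw": 1},
    {"translation": [0,0,0.04],"dr": [0,0,0],"jaw": 1},
    {"translation": [0,0,0],"dr": [0,0,0],"jaw": 1},
  ],
)

```text
time_s: 11.65
position: [0.5293, 0.3964, 0.0537]
tcp_rot: [[0.128, 0.992, 0.002], [0.992, -0.128, -0.001], [-0.001, 0.002, -1.0]]
force: [1.3, -0.7, -0.3]
opening: 0.161
```

Request:
arm_command(
  commands=[
    {"translation": [0,0,0.04],"dr": [0,0,0],"jaw": 1},
    {"translation": [0,0,0],"dr": [0,0,0],"jaw": 1},
  ],
)

```text
time_s: 11.82
position: [0.5297, 0.3968, 0.0532]
tcp_rot: [[0.128, 0.992, 0.003], [0.992, -0.128, -0.0], [0.0, 0.003, -1.0]]
force: [-0.1, -0.3, -0.1]
opening: 0.161
```

Request:
arm_command(
  commands=[
    {"translation": [0,0,0.04],"dr": [0,0,0],"jaw": 1},
    {"translation": [0,0,0],"dr": [0,0,0],"jaw": 1},
  ],
)

```text
time_s: 11.98
position: [0.5297, 0.3967, 0.0521]
tcp_rot: [[0.128, 0.992, 0.002], [0.992, -0.128, -0.0], [0.0, 0.002, -1.0]]
force: [0.8, 0.4, 0.2]
opening: 0.157
```

Request:
arm_command(
  commands=[
    {"translation": [0,0,0.04],"dr": [0,0,0],"jaw": 1},
    {"translation": [0,0,0],"dr": [0,0,0],"jaw": 1},
  ],
)

```text
time_s: 12.15
position: [0.5296, 0.3966, 0.0509]
tcp_rot: [[0.128, 0.992, 0.002], [0.992, -0.128, -0.0], [-0.0, 0.002, -1.0]]
force: [0.4, 0.0, -0.9]
opening: 0.16
```

Request:
arm_command(
  commands=[
    {"translation": [0,0,0.04],"dr": [0,0,0],"jaw": 1},
    {"translation": [0,0,0],"dr": [0,0,0],"jaw": 1},
  ],
)

```text
time_s: 12.32
position: [0.5295, 0.3966, 0.0499]
tcp_rot: [[0.128, 0.992, 0.002], [0.992, -0.128, -0.0], [-0.0, 0.002, -1.0]]
force: [0.3, -0.4, -0.7]
opening: 0.161
```

Request:
arm_command(
  commands=[
    {"translation": [0,0,0.04],"dr": [0,0,0],"jaw": 1},
    {"translation": [0,0,0],"dr": [0,0,0],"jaw": 1},
  ],
)

```text
time_s: 12.48
position: [0.5297, 0.3967, 0.0495]
tcp_rot: [[0.128, 0.992, 0.002], [0.992, -0.128, -0.0], [0.0, 0.002, -1.0]]
force: [-0.5, -0.0, 2.7]
opening: 0.159
```

Run:
```python
from h import *
s,p,d=snap('scene','s7'); print(s['position'],s['force'],s['moment'])
cv2.imwrite('pics/s7c.png',cv2.resize(p[180:340,200:400,::-1],(750,600),interpolation=2))
```

```text
[0.52971785 0.39669715 0.04950303] [-0.46117724 -0.02492155  2.66950838] [-0.07654867  0.06018623  0.02828897]
```

View pics/s7c.png

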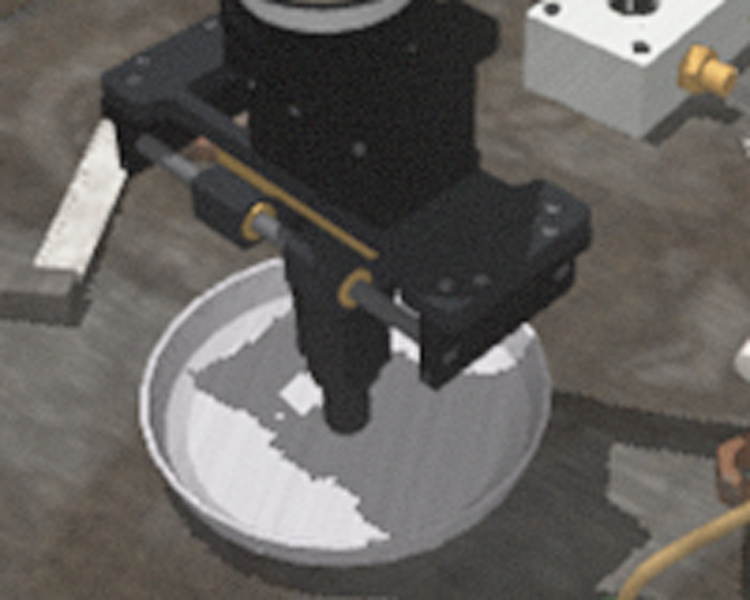

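Foot at (348,425), with 2.7 N upward: it touches the floor. Now I release.

Request:
arm_command(
  commands=[
    {"translation": [0,0,0],"dr": [0,0,0],"jaw": 0.8},
    {"translation": [0,0,0],"dr": [0,0,0],"jaw": 0.7},
    {"translation": [0,0,0],"dr": [0,0,0],"jaw": 0.6},
    {"translation": [0,0,0],"dr": [0,0,0],"jaw": 0.5},
    {"translation": [0,0,0],"dr": [0,0,0],"jaw": 0.4},
    {"translation": [0,0,0],"dr": [0,0,0],"jaw": 0.4},
    {"translation": [0,0,0],"dr": [0,0,0],"jaw": 0.4},
    {"translation": [0,0,0],"dr": [0,0,0],"jaw": 0.4},
    {"translation": [0,0,0],"dr": [0,0,0],"jaw": 0.4},
  ],
)

```text
time_s: 13.28
position: [0.5297, 0.3967, 0.049]
tcp_rot: [[0.128, 0.992, 0.002], [0.992, -0.128, -0.0], [0.0, 0.002, -1.0]]
force: [-1.0, -0.2, -0.2]
opening: 0.586
```

Request:
arm_command(
  commands=[
    {"translation": [0,0,-0.2],"dr": [0,0,0],"jaw": 0.4},
    {"translation": [0,0,-0.5],"dr": [0,0,0],"jaw": 0.4},
    {"translation": [0,0,-0.8],"dr": [0,0,0],"jaw": 0.4},
    {"translation": [0,0,-0.8],"dr": [0,0,0],"jaw": 0.4},
    {"translation": [0,0,-0.8],"dr": [0,0,0],"jaw": 0.4},
    {"translation": [0,0,-0.8],"dr": [0,0,0],"jaw": 0.4},
    {"translation": [0,0,-0.5],"dr": [0,0,0],"jaw": 0.4},
    {"translation": [0,0,0],"dr": [0,0,0],"jaw": 0.4},
    {"translation": [0,0,0],"dr": [0,0,0],"jaw": 0.4},
    {"translation": [0,0,0],"dr": [0,0,0],"jaw": 0.4},
    {"translation": [0,0,0],"dr": [0,0,0],"jaw": 0.4},
  ],
)

```text
time_s: 14.2
position: [0.5284, 0.3961, 0.1575]
tcp_rot: [[0.129, 0.992, -0.0], [0.992, -0.129, -0.002], [-0.002, -0.0, -1.0]]
force: [0.2, -0.3, -0.1]
opening: 0.603
```

Run:
```python
from h import *
s,p,d=snap('scene','s8'); print(s['time_s'],s['position'],s['force'],s['opening'])
cv2.imwrite('pics/s8c.png',cv2.resize(p[100:340,180:480,::-1],(750,600),interpolation=2))
p,W=cloud('scene','s8')
q=(p.max(-1)<80)&(W[...,2]>.01)&(W[...,2]<.09)&(np.hypot(W[...,0]-.53,W[...,1]-.397)<.075)
print(q.sum(),np.percentile(W[q],[1,50,99],axis=0))
k=(p.max(-1)<90)&(W[...,2]>.078)&(abs(W[...,0]-.564)<.025)&(abs(W[...,1]-.043)<.025); print(k.sum(),W[k].mean(0))
p,W=cloud('scene','scene0')
k=(p.max(-1)<90)&(W[...,2]>.078)&(abs(W[...,0]-.564)<.025)&(abs(W[...,1]-.043)<.025); print(k.sum(),W[k].mean(0))
```

```text
14.2 [0.52843039 0.3961298  0.15751596] [ 0.24282735 -0.30972616 -0.09413581] 0.6026975697610284
597 [[0.51529115 0.38492907 0.01112816]
 [0.52380005 0.40268615 0.0533867 ]
 [0.53572156 0.41306362 0.07532027]]
105 [0.56125618 0.04901129 0.08306174]
106 [0.56110435 0.04870054 0.08313246]
```

View pics/s8c.png

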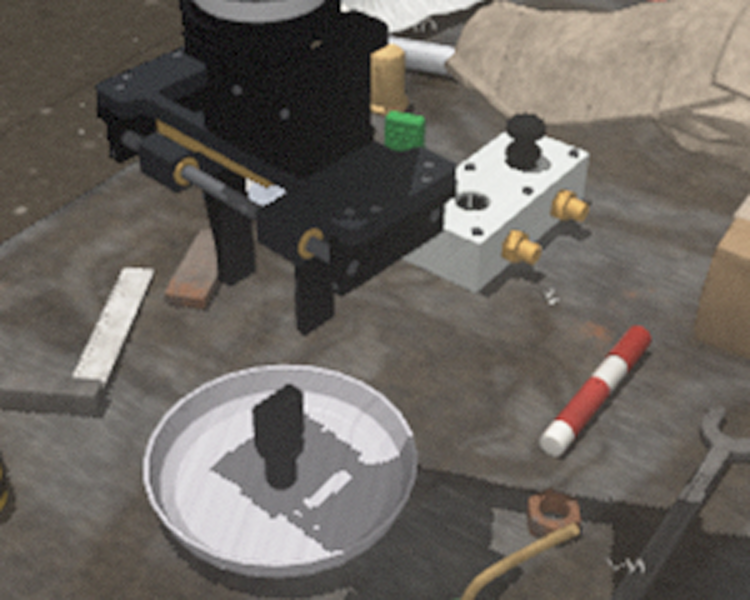

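The stopper stands upright in the dish at (280,435), released. The knob is unmoved to within 0.4 mm, and the gripper is clear.

```bash
python3 -c "
from rig import *
print(hand_in())"
```

```text
the job is handed in; nothing more can be done
None
```

The job is done and handed in at about 14 s of the 48 s allowed; `hand_in()` gives no verdict.

I gripped the stopper by its flat tab and rocked it 10.7° away and then 10.6° back. Both angles are the tool's tilt, with the grip holding steady. I brought it upright, drew it straight up out of the block, and set it down in the dish.

- **Tab stopper:** the last picture shows it standing upright and released near the dish centre, with the tab centre about 56 mm above the bench. I took only one picture after letting go, so that it is still was not checked separately.
- **Knob stopper:** still plugged in; it moved less than 0.5 mm by depth measurement.
- **Gripper:** about 0.11 m above its release height, touching nothing, with the wrist force near zero.

No check failed. The wrist and top cameras disagreed by about 1 to 2 mm on the tab's x position, so I used the value in between.

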